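# Slide the wide washer into its nest on the drilling fixture

## Task

Load the drilling fixture: slide the wider of the two loose steel washers across the dark plate until it drops into the wide round nest at the plate's other end and lies flat on the nest's floor. Keep it sliding on the plate, do not lift it off, and leave the narrow washer where it lies.

Things in the scene. Friction and masses are not known exactly. Their poses are not given: they have to be found in the camera images.
- fixture: dark steel plate fixed flat on the bench, 164 (x) by 240 (y) by 14 mm; origin: centre of its underside. Two round nests 6 mm deep (bare metal floors) near its -y end: wide, 64 mm across, at x 36, y -62 mm; narrow, 46 mm, at x -40, y -62 (too small for the wide washer). The plain +y half carries the washers side by side along x, in either order. 12.5 mm high bolted ears jut 25 mm at both ends
- wide_nest (a point): centre of the mouth of the wide nest, level with the plate's top; the nest is 64 mm across and its floor is 6 mm below this point; axes as the fixture's
- wide_washer_mid (a point): the wide washer: a loose bright steel ring lying flat on the plate, 50 mm across, 25 mm hole, 10 mm thick, about 0.12 kg; this point is the centre of the ring, half-way up (5 mm over its underside); z is its axis. Lying on the plate it is 5 mm above the plate's top, seated in the nest 1 mm below it
- narrow_washer_mid (a point): the narrow washer, to be left alone: a loose bright steel ring lying flat on the plate, 36 mm across, 17 mm hole, 10 mm thick; this point is its centre, half-way up
Mind the look-alikes: they are no part of the job. Leave any brown or turquoise look-alike of the part that bears wide_washer_mid alone.

How it is judged:
By the outcome, as a careful person would: the job done as asked, in the order asked, and still so for the second after the job is handed in, with the robot touching nothing.
It also fails if it takes over 35 s, if anything falls off the work surface, if the arm or the gripper's body presses on something with over 40 N, if the wrist force passes 120 N, or if a joint passes its speed limit or range.

## Robot

A 6-joint arm with a two-finger parallel gripper is mounted at the origin on a cart in front of the work surface, level with it; the furniture and walls round the work are solid. World frame = base frame: x ahead of the robot, y to its left, z up, the work surface at z = 0. Lengths are in mm, angles in rad, forces in N, time in s.
With the tool pointing down it reaches from about 275 to 1000 mm from the base axis. Payload 8.4 kg.
Tool frame: the origin (TCP) lies on the centre line of the jaws, within the pads' length; the fingertips stand r.tip_reach ahead of it and the grasp point (between the pads) lies 11 mm behind it (r.tip_reach is the distance from the TCP to the fingertips, in mm); z points along the fingers, y is the line along which they close (so a half turn about z gives the same grasp; the last joint's range is limited). The gripper opens to 85 mm and grips with 20 to 120 N. Pads are 22 mm wide; open, the fingers measure 114 mm over their backs; the gripper's body (76 mm by 85 mm) begins 54 mm behind the grasp point. The pads swing forward as they close: fully open they stand 13 mm farther back than shut.
Start: joints at [1.119, 0.353, 1.633, -0, 1.155, -0.002], TCP at [271.74, 562.837, 218.581] pointing down, gripper open.
Joint ranges: [-2.63, 2.63], [-0.92, 2.1], [0.06, 2.66], [-1.3, 4.44], [0, 2.69], [-3.02, 3.02]. Speed limits (rad/s): [2.22, 2.22, 2.79, 3.14, 3.14, 3.14].

## Interface

Orientations are given as [roll, pitch, yaw] about the fixed x, y, z axes, in that order (R = Rz(yaw) Ry(pitch) Rx(roll)).
In Python, from rig import r gives the robot as it stands.
- The arm moves only by the tool carry_out, never from a script. Its argument "targets" is a list of rows, each an object with "dp": the shift along the tool's x, y, z in mm, a list of three; "yaw": the turn about the tool's z in degrees. A call has 1 to 12 rows; each row is the pose to reach, as a shift and turn from the pose commanded when the call began, along the tool's axes at that moment; what a row does not reach only later rows make up. A row lasts 1/8 s, in which the tool goes at most 62.5 mm and 10.7 degrees, less where a joint would pass 70% of its speed; a pose out of reach is approached as far as the arm can. A call with a gripper value outside its range is refused whole. "fingers" is the opening, from -1 (shut) to 1 (fully open), so that 0 is half open, set as the call begins (left out, the last holds). The fingers move at their own pace and stop on an object; "grip_force" is the grip in N (left out, the last holds). Time passes only in rows, so rows that repeat a pose let the fingers close. It gives the time, the measured TCP pose, the force, the opening and the grip force at its end, in the units of the state.
- r.sense(): the state, without advancing time (a new reading comes with each control period).
- r.grab_frame(name): name is "scene" or "side" or "wrist"; returns the picture (384x512x3 uint8, red, green, blue); there is no depth.
- r.get_calibration(name): a dict with "fx", "fy", "cx", "cy" (pixels), "rvec" (rotation vector, rad) and "tvec" (3), from world to camera coordinates, as OpenCV has them. Camera axes: x right, y down, z forward; pixel columns grow to the right and rows downward; lengths in mm; the calibration is good to about 2 mm. A picture is of the moment at which its call begins: read the wrist's pose just before it. get_calibration takes no time and is no camera call; for the wrist camera it gives the pose at the moment of the call.
- r.sign_off(): hands the job in; it is judged then, once.
The state is a dict: "clock": time; "qpos": joint angles; "qvel": joint speeds; "joint_efforts": joint torques, N m; "eef_pos": TCP position; "tcp_rot": TCP orientation; "contact_force": force on the tool from outside, world axes, zero at the start; "wrist_torque": the same for the moment, N m; "opening": opening from 0.0 (shut) to 1.0 (fully open); "grasp_force": force on a finger pad.
Only numpy, scipy, OpenCV 4.12 (cv2) and the standard library are available. Lean on these libraries where they do the work, as an engineer would, in place of code of your own. Each camera call takes 0.05 s, during which the arm holds its last target. There are 200 camera calls.

## Working session

There is one attempt and no reset: what is moved stays moved. The work goes in short steps, Python scripts to look and compute and a tool call to move; the robot and the scene stay as the last step left them, time stands still between calls to the robot, and variables do not carry over. Pictures are saved under pics/ and viewed, at most 11 in all, crops included, and the job is handed in when it is done.

Besides the shell and the picture viewer there is one more tool, called after "Request:" in YAML: its name, and indented under it one key for each argument. carry_out: Moves the arm, as the interface text tells. Its arguments: {"type":"object","properties":{"targets":{"type":"array","items":{"type":"object","properties":{"dp":{"type":"array","items":{"type":"number"}},"yaw":{"type":"number"}}}},"fingers":{"type":"number"},"grip_force":{"type":"number"}},"required":["targets"]}

```bash
mkdir -p pics; cat > h.py <<'E'
import numpy as np, cv2
from rig import r
def ray(c,u,v):
    R=cv2.Rodrigues(np.array(c['rvec'],float))[0];t=np.array(c['tvec'],float).ravel()
    d=R.T@np.array([(u-c['cx'])/c['fx'],(v-c['cy'])/c['fy'],1]);return -R.T@t,d
def onz(c,u,v,z):
    o,d=ray(c,u,v);return o+d*(z-o[2])/d[2]
def proj(c,p):
    R=cv2.Rodrigues(np.array(c['rvec'],float))[0];q=R@np.array(p,float)+np.array(c['tvec'],float).ravel()
    return c['fx']*q[0]/q[2]+c['cx'],c['fy']*q[1]/q[2]+c['cy']
def save(n,im): cv2.imwrite('pics/'+n,im[:,:,::-1])
E
python3 - <<'E'
from h import *
a=r.grab_frame('scene');b=r.grab_frame('side')
np.save('scene.npy',a);np.save('side.npy',b)
save('a.png',a);save('b.png',b)
print(r.tip_reach,r.sense())
for n in('scene','side'):print(r.get_calibration(n))
E
```

```text
8.0 {'clock': 0.1, 'qpos': array([ 1.11861796e+00,  3.53570338e-01,  1.63406616e+00,  5.46436726e-06,
        1.15518412e+00, -2.42985804e-03]), 'qvel': array([ 0.00024647, -0.0021569 , -0.0005269 , -0.00054812,  0.00025747,
        0.00029429]), 'joint_efforts': array([ 7.09300002e-04, -6.06358266e+01, -3.42818928e+01, -8.16084344e-05,
        4.01317011e-03,  5.83473434e-05]), 'eef_pos': array([271.5344931 , 562.44388791, 217.9393595 ]), 'tcp_rot': array([-3.14036470e+00, -7.98023159e-06,  2.69184193e+00]), 'contact_force': array([-0.4875619 , -0.11018853,  0.53877586]), 'wrist_torque': array([ 0.02780559,  0.04005575, -0.00929519]), 'grasp_force': 0.0, 'opening': 0.9962500094325302}
{'fx': 352.7248347159617, 'fy': 352.7248347159617, 'cx': 257.16897609163146, 'cy': 196.04251181706886, 'rvec': array([ 2.01518742, -1.24083529,  0.56768234]), 'tvec': array([-174.35654789,  355.43410266,  531.16434959])}
{'fx': 452.9939557965427, 'fy': 452.9939557965427, 'cx': 259.56345569659464, 'cy': 192.23255175457288, 'rvec': array([ 2.1204585 , -0.59994623,  0.31347089]), 'tvec': array([-375.3173092 ,  202.18381305,  811.89980567])}
```

View pics/a.png

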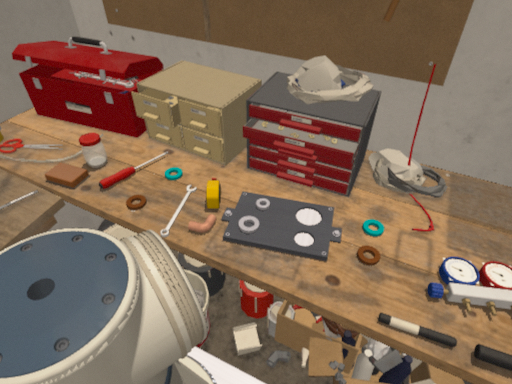

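View pics/b.png

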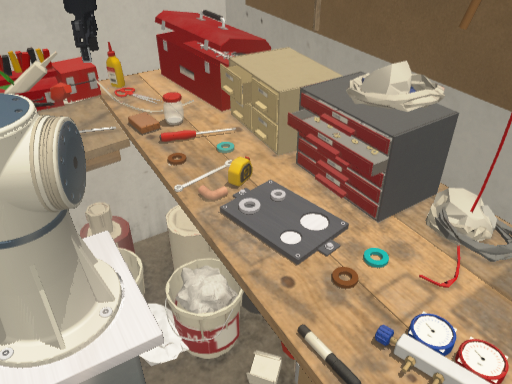

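Scene view: the two steel rings lie on the plate at (248,224), larger, and (263,203), smaller. The wide nest is at (308,216) and the narrow one at (304,240). Look-alikes to ignore: brown rings at (136,201) and (368,255), turquoise at (173,174) and (373,228). My choice is the ring at (248,224); I'll check it in a crop and measure.

```bash
python3 - <<'E'
from h import *
for n,(x0,y0,x1,y1) in (('scene',(215,185,350,262)),('side',(212,172,355,265))):
    a=np.load(n+'.npy');c=r.get_calibration(n)
    hsv=cv2.cvtColor(a,cv2.COLOR_RGB2HSV)
    m=np.zeros(a.shape[:2],np.uint8);m[y0:y1,x0:x1]=255
    br=((hsv[...,1]<45)&(hsv[...,2]>120)).astype(np.uint8)*255&m
    cs,_=cv2.findContours(br,cv2.RETR_EXTERNAL,cv2.CHAIN_APPROX_NONE)
    for k in cs:
        if cv2.contourArea(k)<60: continue
        P=np.array([onz(c,u,v,14)[:2] for u,v in k[:,0]+0.0]).astype(np.float32)
        e=cv2.fitEllipse(P);print(n,cv2.fitEllipse(k)[0],np.round(e[0],1),np.round(e[1],1))
    dk=((hsv[...,2]<110)&(hsv[...,1]<90)).astype(np.uint8)*255&m
    dk=cv2.morphologyEx(dk|br,cv2.MORPH_OPEN,np.ones((7,7)))
    k=max(cv2.findContours(dk,cv2.RETR_EXTERNAL,cv2.CHAIN_APPROX_NONE)[0],key=cv2.contourArea)
    P=np.array([onz(c,u,v,14)[:2] for u,v in k[:,0]+0.0]).astype(np.float32)
    print(n,'plate',cv2.minAreaRect(P))
a=np.load('scene.npy');save('c.png',cv2.resize(a[180:265,205:355],None,fx=5,fy=5,interpolation=cv2.INTER_CUBIC))
E
```

```text
scene (303.51654052734375, 239.12936401367188) [460.3 -82.8] [40.9 44.4]
scene (248.42999267578125, 222.96615600585938) [448.7  52.6] [48.9 50.5]
scene (308.15643310546875, 216.6207275390625) [533.8 -66.7] [58.2 61.6]
scene (262.49517822265625, 202.68849182128906) [527.8  53.8] [34.1 37. ]
scene plate ((482.1966247558594, -13.825485229492188), (175.54791259765625, 253.0612030029297), 13.152688026428223)
side (290.31951904296875, 237.3858642578125) [462.8 -86.4] [40.9 42.9]
side (313.9727783203125, 221.6696319580078) [536.5 -70.3] [57.9 60.6]
side (249.27415466308594, 205.08609008789062) [447.2  54.9] [49.2 61.5]
side (277.92828369140625, 194.28636169433594) [526.2  55.8] [34.6 47.4]
side plate ((487.4749755859375, -28.798873901367188), (175.804931640625, 261.8072509765625), 12.43350887298584)
```

View pics/c.png

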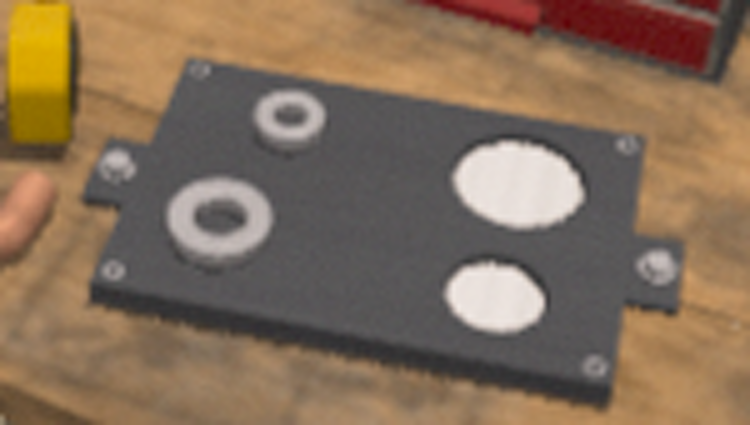

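The crop confirms it. The wide ring is at crop (220,218), with the wide nest diagonally opposite at (518,183); the small ring at (290,118) stays put. Next I'll compute clearances and tool-axis shifts.

```bash
cat >> h.py <<'E'
from scipy.spatial.transform import Rotation as Ro
def totool(tgt,ang=None):
    s=r.sense();R=Ro.from_euler('xyz',s['tcp_rot'])
    y=R.as_matrix()[:,1];cur=np.degrees(np.arctan2(y[1],y[0]))
    print('pos',s['eef_pos'].round(1),'dp',R.inv().apply(np.array(tgt)-s['eef_pos']).round(1),'ydir',cur.round(1))
    if ang is not None: print('yaw',-((ang-cur+90)%180-90))
E
python3 - <<'E'
from h import *
c=r.get_calibration('scene')
for p in((247,158),(347,188),(222,160),(138,122)):print(p,onz(c,*p,0).round())
totool([450,52,150],125)
print(r.get_calibration('wrist'),r.sense()['eef_pos'])
E
```

```text
(247, 158) [699. 188.   0.]
(347, 188) [ 699. -119.    0.]
(222, 160) [655. 250.   0.]
(138, 122) [715. 621.   0.]
pos [271.5 562.4 217.9] dp [-382.6 -382.    68.4] ydir 64.2
yaw -60.768817758737725
{'fx': 278.9811532441009, 'fy': 278.9811532441009, 'cx': 258.9166248828073, 'cy': 195.1001325374631, 'rvec': array([-2.42767194, -1.5209369 , -0.23913872]), 'tvec': array([-624.6233834 ,  -38.15194053,  379.50192895])} [271.5344931  562.44388791 217.9393595 ]
```

Request:
carry_out:
  targets:
    - {"dp":[-383,-382,68],"yaw":-61}
    - {"dp":[-383,-382,68],"yaw":-61}
    - {"dp":[-383,-382,68],"yaw":-61}
    - {"dp":[-383,-382,68],"yaw":-61}
    - {"dp":[-383,-382,68],"yaw":-61}
    - {"dp":[-383,-382,68],"yaw":-61}
    - {"dp":[-383,-382,68],"yaw":-61}
    - {"dp":[-383,-382,68],"yaw":-61}
    - {"dp":[-383,-382,68],"yaw":-61}
    - {"dp":[-383,-382,68],"yaw":-61}
    - {"dp":[-383,-382,68],"yaw":-61}
    - {"dp":[-383,-382,68],"yaw":-61}
  fingers: 1

```text
clock: 1.6
eef_pos: [450.2, 53.5, 150.6]
tcp_rot: [3.141, 0.0, -2.525]
contact_force: [0.5, 0.4, 0.1]
opening: 1.001
grasp_force: 0.0
```

```bash
cat >> h.py <<'E'
def wrist(n):
    c=r.get_calibration('wrist');a=r.grab_frame('wrist');save(n,a);np.save('wrist.npy',a)
    hsv=cv2.cvtColor(a,cv2.COLOR_RGB2HSV)
    br=((hsv[...,1]<45)&(hsv[...,2]>120)).astype(np.uint8)*255
    for k in cv2.findContours(br,cv2.RETR_EXTERNAL,cv2.CHAIN_APPROX_NONE)[0]:
        if cv2.contourArea(k)<300: continue
        for z in(14,24):
            P=np.array([onz(c,u,v,z)[:2] for u,v in k[:,0]+0.0]).astype(np.float32)
            e=cv2.fitEllipse(P);print(z,np.round(cv2.fitEllipse(k)[0]),np.round(e[0],1),np.round(e[1],1))
    return c,a
E
python3 - <<'E'
from h import *
wrist('d.png');totool([450,53,150],125);print(r.sense()['opening'],r.tip_reach)
E
```

```text
14 [220. 232.] [524.7  51.7] [35.3 35.5]
24 [220. 232.] [519.9  50.2] [34.1 34.2]
14 [259. 179.] [447.3  52.7] [38.4 49.8]
24 [259. 179.] [445.2  51.1] [37.1 48. ]
14 [124. 183.] [536.3 -63.6] [58.9 61.2]
24 [124. 183.] [531.1 -61.1] [56.9 59. ]
14 [445. 196.] [353.9 232.4] [ 66.  219.7]
24 [445. 196.] [355.  224.7] [ 63.7 212.1]
14 [143. 118.] [463.6 -79.1] [42.3 43.6]
24 [143. 118.] [460.9 -76.1] [40.8 42.1]
pos [450.3  53.6 150.7] dp [ 0.5 -0.3  0.7] ydir 125.3
yaw 0.346038922689317
1.0008215590507827 8.0
```

View pics/d.png

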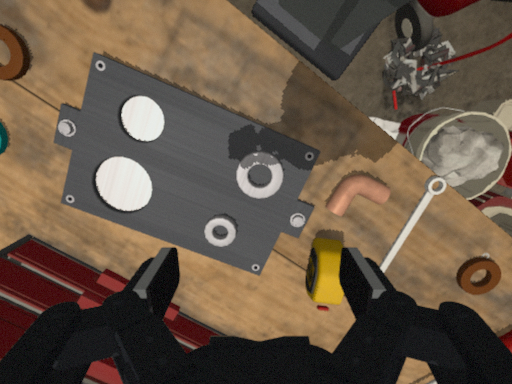

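Wrist view: the wide ring is at (259,175), partly in shadow, and the narrow ring is at (220,232). The wide nest is at (124,184) and the narrow nest at (143,118). I'll refine the ring and the nest mouth with circle fits.

```bash
python3 - <<'E'
from h import *
c=r.get_calibration('wrist');a=np.load('wrist.npy');g=cv2.cvtColor(a,cv2.COLOR_RGB2GRAY)
G=cv2.resize(g,None,fx=4,fy=4,interpolation=cv2.INTER_CUBIC)
for nm,(x0,y0,x1,y1),rr,z in(('washer',(225,140,295,212),(70,115),24),('hole',(235,152,283,200),(35,60),24),('nest',(82,142,168,225),(105,140),14),('narrow',(110,85,178,150),(75,105),14)):
    h=cv2.HoughCircles(G[4*y0:4*y1,4*x0:4*x1],cv2.HOUGH_GRADIENT_ALT,1.5,20,param1=150,param2=.6,minRadius=rr[0],maxRadius=rr[1])
    if h is None: print(nm,None);continue
    for u,v,q in h[0][:3]:
        U,V=(u+1.5)/4+x0-.5,(v+1.5)/4+y0-.5
        p=onz(c,U,V,z);print(nm,round(U,1),round(V,1),q/4,p.round(1),'rad',np.linalg.norm(onz(c,U+q/4,V,z)-p).round(1))
o,_=ray(c,0,0);print('cam',o.round())
for nm,z in (('w',24),):print(onz(c,259.5,175.5,24).round(1))
E
```

```text
washer 260.5 175.1 23.275177 [441.1  49.9  24. ] rad 24.0
hole 260.0 175.9 12.126572 [442.   49.9  24. ] rad 12.5
nest 123.9 186.1 27.665106 [538.5 -62.5  14. ] rad 30.0
narrow 141.0 118.6 23.27222 [464.8 -80.5  14. ] rad 23.4
cam [385.   8. 304.]
[442.   49.3  24. ]
```

Request:
carry_out:
  targets:
    - {"dp":[9,2,50],"yaw":0}
    - {"dp":[9,2,95],"yaw":0}
    - {"dp":[9,2,95],"yaw":0}
    - {"dp":[9,2,95],"yaw":0}
  fingers: 0.5
  grip_force: 20

```text
clock: 2.15
eef_pos: [442.8, 49.5, 56.7]
tcp_rot: [-3.141, 0.001, -2.525]
contact_force: [0.4, 0.3, -0.6]
opening: 0.749
grasp_force: 0.0
```

```bash
python3 - <<'E'
from h import *
c,a=wrist('e0.png');a2=r.grab_frame('side')
c2=r.get_calibration('side')
s=r.sense();print(s['eef_pos'],s['opening'],s['contact_force'],r.tip_reach)
u,v=proj(c2,s['eef_pos']);print(u,v,proj(c2,s['eef_pos']-[0,0,8]))
x,y=int(u),int(v)
A=cv2.resize(a2[y-60:y+60,x-65:x+65],(520,480),interpolation=cv2.INTER_CUBIC)
print('crop origin',x-65,y-60)
save('e.png',A)
E
```

```text
14 [208. 293.] [525.6  56.3] [26.6 35.6]
24 [208. 293.] [518.1  53.6] [25.2 33.8]
14 [481. 251.] [368.8 213. ] [19.6 97.7]
24 [481. 251.] [369.3 202.4] [18.6 92.8]
14 [ 69. 225.] [535.  -63.2] [57.4 60.2]
24 [ 69. 225.] [527.  -59.7] [54.5 57.2]
14 [258. 217.] [445.7  51.5] [49.8 50.5]
24 [258. 217.] [442.3  49.1] [47.3 47.9]
14 [483. 160.] [317.2 157.6] [37.4 56.1]
24 [483. 160.] [320.2 149.8] [35.5 53.2]
14 [ 90. 136.] [462.8 -78.6] [41.2 43.4]
24 [ 90. 136.] [458.5 -74.4] [39.1 41.2]
[443.5329897   49.29319524  57.32219188] 0.7539248459913807 [ 0.73846756 -0.01894814  0.49175924] 8.0
248.93766857879092 191.0490302138397 (np.float64(248.9785949876192), np.float64(193.98939712162328))
crop origin 183 131
```

View pics/e.png

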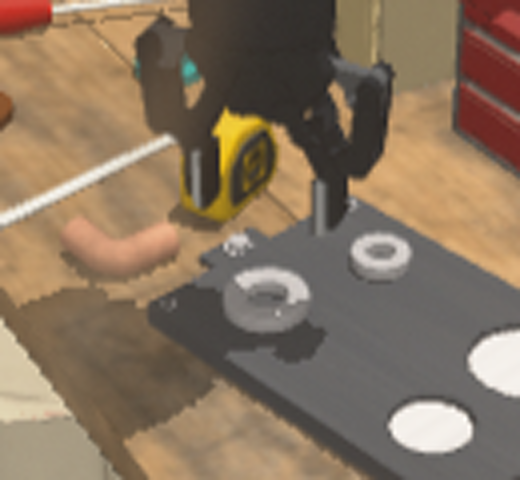

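View pics/e0.png

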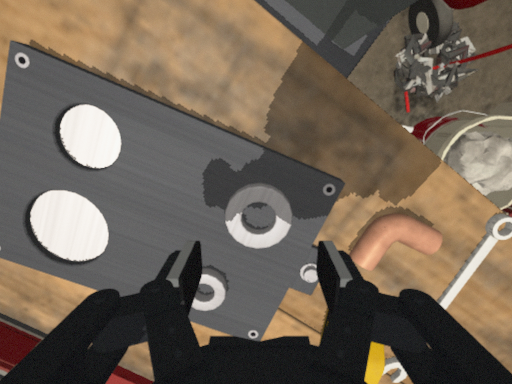

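Side crop: the fingers straddle the ring. The tips are at about crop (198,207) and (320,234), the ring's top at (267,285), and the tips look higher than nominal. The wrist view has the ring at (258,217) between the fingers. I'll descend in stages and watch the force.

Request:
carry_out:
  targets:
    - {"dp":[0,0,15],"yaw":0}
    - {"dp":[0,0,29],"yaw":0}
    - {"dp":[0,0,29],"yaw":0}
    - {"dp":[0,0,29],"yaw":0}

```text
clock: 2.75
eef_pos: [441.9, 48.7, 26.4]
tcp_rot: [3.141, -0.001, -2.527]
contact_force: [0.1, -0.6, 0.1]
opening: 0.748
grasp_force: 0.0
```

Request:
carry_out:
  targets:
    - {"dp":[0,0,2],"yaw":0}
    - {"dp":[0,0,4],"yaw":0}
    - {"dp":[0,0,4],"yaw":0}

```text
clock: 3.12
eef_pos: [442.0, 48.7, 22.5]
tcp_rot: [-3.142, -0.0, -2.527]
contact_force: [0.0, -0.7, 0.6]
opening: 0.749
grasp_force: 0.0
```

```bash
python3 - <<'E'
from h import *
a2=r.grab_frame('side');c2=r.get_calibration('side')
s=r.sense();print(s['eef_pos'],s['opening'],s['contact_force'])
print(proj(c2,[442,49,24]))
x0,y0=215,155
A=cv2.resize(a2[y0:y0+75,x0:x0+80],(640,600),interpolation=cv2.INTER_CUBIC)
A=np.clip(A.astype(float)*1.8,0,255).astype(np.uint8)
save('f.png',A)
E
```

```text
[442.06741594  48.74955201  22.59798236] 0.7488050350156634 [0.34049226 0.48226614 0.2517842 ]
(np.float64(248.58670860921737), np.float64(203.3994707252424))
```

View pics/f.png

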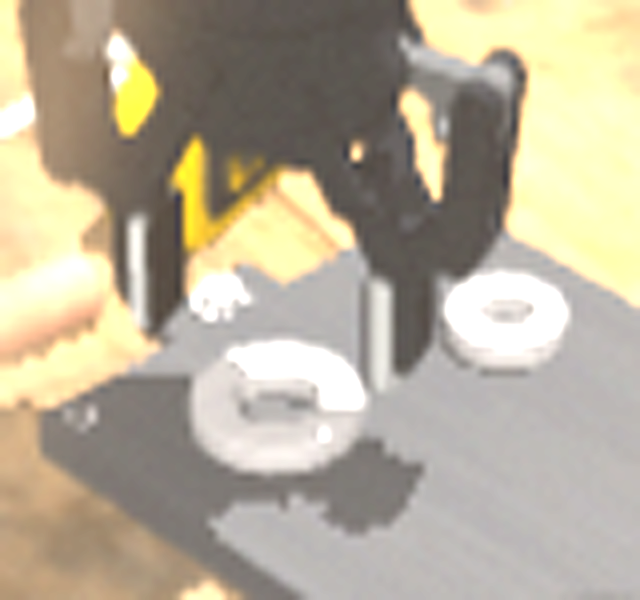

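Brightened side crop: the fingertips are at about (150,335) and (385,390), roughly 8 mm above the ring's top at (278,400). I'll keep going down in small steps until I feel the plate.

Request:
carry_out:
  targets:
    - {"dp":[0,0,1.5],"yaw":0}
    - {"dp":[0,0,3],"yaw":0}

```text
clock: 3.42
eef_pos: [442.1, 48.8, 19.5]
tcp_rot: [-3.142, 0.0, -2.527]
contact_force: [0.9, -0.0, -0.6]
opening: 0.75
grasp_force: 0.0
```

Request:
carry_out:
  targets:
    - {"dp":[0,0,1.5],"yaw":0}
    - {"dp":[0,0,3],"yaw":0}

```text
clock: 3.68
eef_pos: [442.0, 48.7, 16.5]
tcp_rot: [3.142, -0.0, -2.527]
contact_force: [0.6, 0.6, 0.1]
opening: 0.754
grasp_force: 0.0
```

Request:
carry_out:
  targets:
    - {"dp":[0,0,1.5],"yaw":0}
    - {"dp":[0,0,3],"yaw":0}

```text
clock: 3.92
eef_pos: [442.1, 48.8, 13.5]
tcp_rot: [-3.142, 0.0, -2.527]
contact_force: [-0.3, -0.3, 0.5]
opening: 0.75
grasp_force: 0.0
```

Request:
carry_out:
  targets:
    - {"dp":[0,0,1],"yaw":0}
    - {"dp":[0,0,2],"yaw":0}

```text
clock: 4.18
eef_pos: [442.1, 48.8, 11.5]
tcp_rot: [3.142, -0.0, -2.527]
contact_force: [0.5, 0.3, 0.3]
opening: 0.75
grasp_force: 0.0
```

Request:
carry_out:
  targets:
    - {"dp":[0,0,1],"yaw":0}
    - {"dp":[0,0,2],"yaw":0}

```text
clock: 4.42
eef_pos: [442.1, 48.8, 9.5]
tcp_rot: [-3.142, 0.0, -2.527]
contact_force: [-0.0, 0.2, 0.0]
opening: 0.748
grasp_force: 0.0
```

```bash
python3 - <<'E'
from h import *
a2=r.grab_frame('side')
s=r.sense();print(s['eef_pos'],s['opening'],s['contact_force'])
x0,y0=215,155
A=cv2.resize(a2[y0:y0+75,x0:x0+80],(640,600),interpolation=cv2.INTER_CUBIC)
save('g.png',np.clip(A.astype(float)*1.8,0,255).astype(np.uint8))
E
```

```text
[442.0037956   48.74875655   9.4438544 ] 0.7511967537617384 [0.37421958 0.05581785 0.17949769]
```

View pics/g.png

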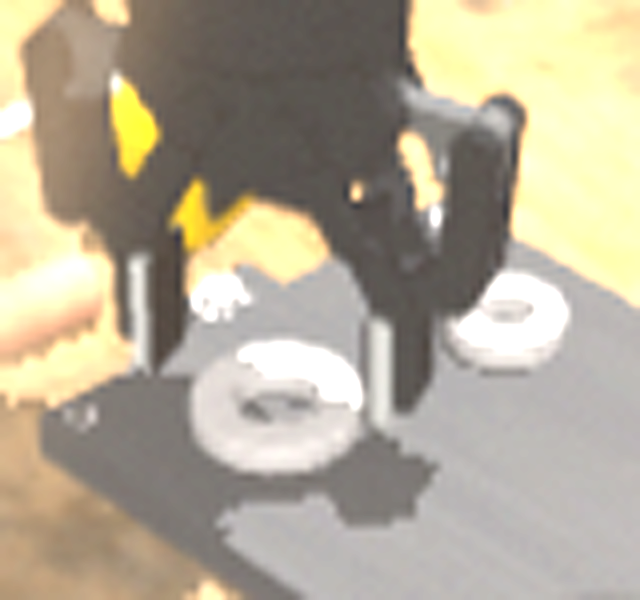

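Side crop: the tips, at (150,370) and (385,425), are now about level with the ring's top face. About 6 mm more.

Request:
carry_out:
  targets:
    - {"dp":[0,0,1.5],"yaw":0}
    - {"dp":[0,0,3],"yaw":0}

```text
clock: 4.72
eef_pos: [442.1, 48.8, 6.5]
tcp_rot: [-3.142, 0.0, -2.527]
contact_force: [-0.7, -0.6, 0.2]
opening: 0.752
grasp_force: 0.0
```

Request:
carry_out:
  targets:
    - {"dp":[0,0,1],"yaw":0}
    - {"dp":[0,0,2],"yaw":0}

```text
clock: 4.97
eef_pos: [442.0, 48.7, 4.5]
tcp_rot: [3.142, -0.0, -2.527]
contact_force: [-0.1, 0.5, 1.0]
opening: 0.747
grasp_force: 0.0
```

Request:
carry_out:
  targets:
    - {"dp":[0,0,1],"yaw":0}
    - {"dp":[0,0,1],"yaw":0}

```text
clock: 5.22
eef_pos: [442.0, 48.7, 3.5]
tcp_rot: [3.142, -0.0, -2.527]
contact_force: [-0.6, -0.4, -0.9]
opening: 0.752
grasp_force: 0.0
```

Request:
carry_out:
  targets:
    - {"dp":[0,0,0],"yaw":0}
    - {"dp":[0,0,0],"yaw":0}
    - {"dp":[0,0,0],"yaw":0}
    - {"dp":[0,0,0],"yaw":0}
  fingers: 0.05
  grip_force: 20

```text
clock: 5.72
eef_pos: [442.1, 48.7, 3.9]
tcp_rot: [-3.142, 0.0, -2.527]
contact_force: [-1.2, -0.2, 5.0]
opening: 0.563
grasp_force: 19.8
```

```bash
python3 - <<'E'
from h import *
a2=r.grab_frame('side');wrist('w2.png')
s=r.sense();print(s['eef_pos'],s['opening'],s['contact_force'],s['grasp_force'])
x0,y0=215,155
A=cv2.resize(a2[y0:y0+75,x0:x0+80],(640,600),interpolation=cv2.INTER_CUBIC)
save('i.png',np.clip(A.astype(float)*1.8,0,255).astype(np.uint8))
totool([537.5,-64,3.5])
E
```

```text
14 [499. 341.] [407.9 216.6] [11.8 37.1]
24 [499. 341.] [405.8 201.8] [10.9 34.5]
14 [ 28. 266.] [531.4 -55.1] [39.6 60.6]
24 [ 28. 266.] [520.7 -51. ] [36.9 56.4]
14 [259. 255.] [446.5  52.5] [50.1 51.4]
24 [259. 255.] [441.7  49.1] [46.7 47.8]
14 [495. 155.] [327.6 118.3] [18.7 34.1]
24 [495. 155.] [331.  110.3] [17.4 31.7]
14 [ 35. 149.] [461.8 -77.2] [38.2 42.9]
24 [ 35. 149.] [455.9 -71.6] [35.6 39.9]
14 [430.  72.] [318.6  61.3] [13.9 18.3]
24 [430.  72.] [322.7  57.3] [13.  17.1]
[442.11559323  48.70537821   3.8590016 ] 0.5624041356226256 [-1.33340281 -0.16357313  4.26393755] 19.81863630004227
pos [442.1  48.7   3.9] dp [ -12.9 -147.1    0.4] ydir 125.2
```

View pics/i.png

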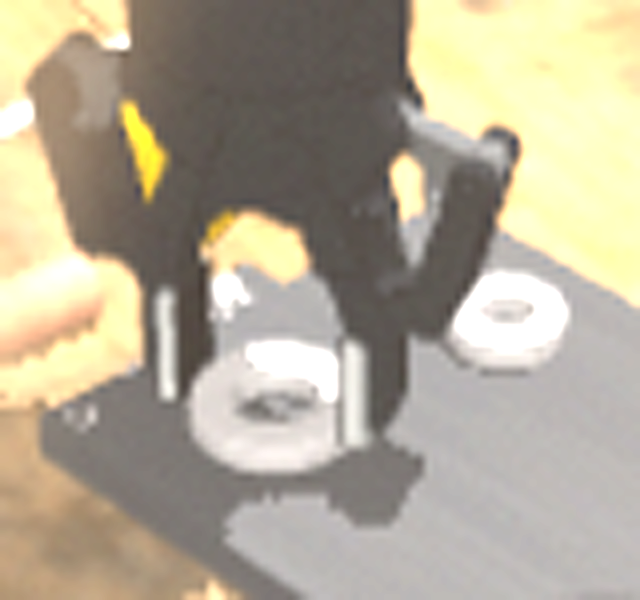

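Side crop: both pads, with tips at (170,400) and (355,445), have closed on the ring at 20 N. The ring lies flat and the narrow one is untouched. Now the first part of the slide.

Request:
carry_out:
  targets:
    - {"dp":[-1,-9,0],"yaw":0}
    - {"dp":[-2,-18,0],"yaw":0}
    - {"dp":[-2.5,-27,0],"yaw":0}
    - {"dp":[-3,-36,0],"yaw":0}
    - {"dp":[-4,-45,0],"yaw":0}
    - {"dp":[-5,-54,0],"yaw":0}
    - {"dp":[-5.5,-63,0],"yaw":0}
    - {"dp":[-6,-72,0],"yaw":0}
    - {"dp":[-7,-81,0],"yaw":0}
    - {"dp":[-8,-90,0],"yaw":0}
    - {"dp":[-8.5,-95,0],"yaw":0}
    - {"dp":[-8.5,-95,0],"yaw":0}

```text
clock: 7.32
eef_pos: [503.6, -24.0, 3.9]
tcp_rot: [3.141, -0.0, -2.527]
contact_force: [-2.1, 0.5, 5.7]
opening: 0.564
grasp_force: 19.9
```

```bash
python3 - <<'E'
from h import *
wrist('w3.png')
for n in('scene','side'):
    a=r.grab_frame(n);np.save(n+'2.npy',a)
s=r.sense();print(s['eef_pos'],s['opening'],s['contact_force'],s['grasp_force'])
a=np.load('scene2.npy');b=np.load('side2.npy');w=np.load('wrist.npy')
A=cv2.resize(a[175:265,215:350],(540,360),interpolation=cv2.INTER_CUBIC)
save('j.png',np.hstack([cv2.resize(w,(400,300)),cv2.resize(a[175:265,215:350],(400,300))]))
totool([537.5,-64,3.5])
E
```

```text
14 [471. 310.] [462.6 110. ] [14.7 18.6]
24 [471. 310.] [461.   97.5] [13.7 17.3]
14 [259. 256.] [508.1 -20.1] [49.8 51.1]
24 [259. 256.] [503.3 -23.5] [46.4 47.6]
14 [158. 243.] [534.9 -72.3] [43.4 60.4]
24 [158. 243.] [528.2 -72. ] [40.3 56.2]
14 [ 63. 151.] [ 515.7 -138.4] [16.3 17.6]
24 [ 63. 151.] [ 510.3 -133.6] [15.1 16.4]
14 [211. 132.] [464.3 -80.5] [42.3 42.9]
24 [211. 132.] [462.5 -79.7] [39.4 39.9]
14 [132.  25.] [ 443.7 -135.4] [8.9 9. ]
24 [132.  25.] [ 443.4 -130.8] [8.3 8.4]
[503.55293906 -23.98731962   3.84876841] 0.5634792720647407 [-2.00336691 -0.08997689  5.95398485] 19.829587703570724
pos [503.6 -24.    3.8] dp [ -4.7 -52.3   0.3] ydir 125.2
```

View pics/j.png

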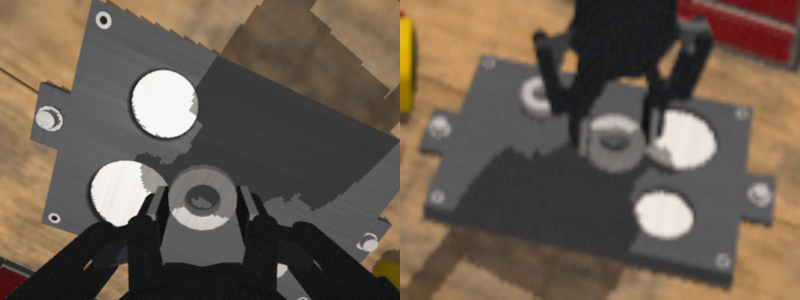

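Left panel (wrist): the ring at (203,197) is flat and moving towards the wide nest at (124,192). The right panel (scene) agrees, with the narrow ring undisturbed. Final leg, to the nest centre at about (538.5, -64.5).

Request:
carry_out:
  targets:
    - {"dp":[-1,-9,0],"yaw":0}
    - {"dp":[-2,-18,0],"yaw":0}
    - {"dp":[-3,-27,0],"yaw":0}
    - {"dp":[-3.5,-36,0],"yaw":0}
    - {"dp":[-4.5,-45,0],"yaw":0}
    - {"dp":[-5,-53,0],"yaw":0}
    - {"dp":[-5,-53,-0.4],"yaw":0}
    - {"dp":[-5,-53,-0.4],"yaw":0}

```text
clock: 8.48
eef_pos: [538.2, -64.3, 3.8]
tcp_rot: [3.141, -0.0, -2.527]
contact_force: [-0.3, -0.2, -1.0]
opening: 0.567
grasp_force: 20.9
```

Request:
carry_out:
  targets:
    - {"dp":[0,0,0],"yaw":0}
    - {"dp":[0,0,0],"yaw":0}
    - {"dp":[0,0,0],"yaw":0}
    - {"dp":[0,0,0],"yaw":0}
  fingers: 0.5

```text
clock: 8.98
eef_pos: [538.5, -64.3, 4.0]
tcp_rot: [-3.142, 0.0, -2.527]
contact_force: [-0.6, 0.4, 0.5]
opening: 0.747
grasp_force: 0.0
```

```bash
python3 - <<'E'
from h import *
wrist('w4.png')
s=r.sense();print(s['eef_pos'],s['opening'],s['contact_force'],s['grasp_force'])
E
```

```text
14 [255. 242.] [537.3 -66.9] [58.2 59.6]
24 [255. 242.] [532.9 -69.8] [54.2 55.5]
14 [160. 142.] [ 517.4 -140.3] [16.5 16.7]
24 [160. 142.] [ 514.3 -138.1] [15.4 15.5]
14 [311. 122.] [466.2 -82.4] [42.4 42.4]
24 [311. 122.] [466.7 -84.3] [39.4 39.5]
14 [249.  12.] [ 444.1 -135.7] [9.1 9.2]
24 [249.  12.] [ 446.1 -133.9] [8.5 8.5]
[538.46322544 -64.32169198   4.00970374] 0.7472830237758582 [-0.23890479  0.12106322  0.38166302] 0.0
```

Released. I'll back straight up and check with the last picture.

Request:
carry_out:
  targets:
    - {"dp":[0,0,-10],"yaw":0}
    - {"dp":[0,0,-40],"yaw":0}
    - {"dp":[0,0,-80],"yaw":0}
    - {"dp":[0,0,-130],"yaw":0}
    - {"dp":[0,0,-130],"yaw":0}
    - {"dp":[0,0,-130],"yaw":0}

```text
clock: 9.78
eef_pos: [538.2, -64.3, 134.1]
tcp_rot: [-3.141, 0.0, -2.527]
contact_force: [0.2, 0.5, -0.8]
opening: 0.749
grasp_force: 0.0
```

```bash
python3 - <<'E'
from h import *
wrist('w5.png');w=np.load('wrist.npy');c=r.get_calibration('wrist')
u,v=map(int,proj(c,[538,-64,14]));print(u,v)
a=r.grab_frame('side');b=r.grab_frame('scene')
cr=lambda im,x,y,h:cv2.resize(im[y-h:y+h,x-h:x+h],(400,400),interpolation=cv2.INTER_CUBIC)
save('k.png',np.hstack([cr(w,u,v,60),np.vstack([cr(a,313,222,28)])]))
E
```

```text
14 [131. 371.] [837.9 -55.8] [51.6 65.5]
24 [131. 371.] [824.6 -57.7] [49.7 63.1]
14 [ 20. 319.] [ 844.5 -202.4] [ 51.9 138.6]
24 [ 20. 319.] [ 830.9 -199. ] [ 50.  133.5]
14 [357. 235.] [522.4  55.4] [35.5 36. ]
24 [357. 235.] [520.6  49.4] [34.2 34.7]
14 [257. 184.] [538.4 -65.8] [59.5 61.4]
24 [257. 184.] [536.  -67.4] [57.4 59.1]
14 [287. 115.] [466.  -81.9] [42.5 43.1]
24 [287. 115.] [466.2 -82.9] [40.9 41.5]
258 186
```

View pics/k.png

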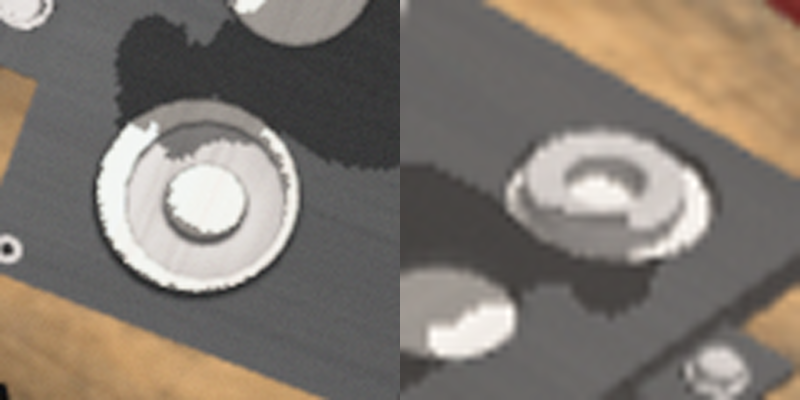

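The last picture shows the ring inside the wide nest in both views, at left panel (205,200) and right panel (603,185). There is floor visible all round it and it lies flat. The narrow ring is still at (521,50), where it started.

```bash
python3 -c "
from rig import r
print(r.sign_off())"
```

```text
the job is handed in; nothing more can be done
None
```

The wide washer was slid across the plate and now lies flat in the wide nest, the narrow washer was not moved, and the job is handed in (about 10 s of the 35 s used).

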